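Press the worn bush out of an infusion-pole socket

TASK

The infusion-pole socket is clamped on the press-out stand with its worn nylon bush still stuck in the lower end of the bore. Take the thickest of the three drifts from the rack, feed it into the top of the socket and press it steadily down, by feel and without ramming anything, until the bush drops into the tray underneath, at which point the drift's collar is almost on the rim. Then draw the drift out, hang it back in the rack hole it came from and let go, leaving the other two drifts and the new bush where they are.

Things in the scene. Friction and masses are not known exactly. Their poses are not given: they have to be found in the camera images.
- thick_drift_grip (a point): the drift to use: upright steel ejector rod, 0.36 kg, its dark grooved grip the thickest of the three; it hangs in one of three rack holes. Point: on its axis, mid-grip, z up. Grip 28 mm across, from 20.5 mm above to 27.5 mm below the point; collar 39 mm, underside 35.5 mm below; shaft 25 mm, ends in a flat shoulder (edge chamfered 1.5 mm) 105 mm below; then a 15 mm pilot, tip 120 mm below.
- tray_floor (a point): centre of the lined floor of the catch tray (110 x 60 mm) in the base of the press-out stand, 9 mm above the table; z up. The bore's vertical axis passes through this point. Above it, on four legs, the stand's 110 mm plate carries the aluminium socket: 70 mm tall, 43 mm across, bore 29 mm. The legs are set by hand: the socket's rim is anywhere from 136 to 176 mm above the table.
- stand: base of the press-out stand, 116 mm square, origin at its underside below the bore, same axes as the socket, whose black clamp knob sticks out to +y, 24 mm below the rim, to 55 mm from the axis. The worn white bush in the bore's lower end: body 27.6 mm across, hole 18 mm (takes the pilot), upper face 45 mm below the rim (takes the shoulder), 34 mm flange under the socket.
- rack: fixed white rack, 80 mm deep (its x), 262 mm long (its y), origin under its middle. Its top plate, 95 mm above the table and 10 mm thick, has three 30 mm holes at its y = -85, 0 and +85 mm, in which the drifts hang by their collars; hung home, the thick drift's grip point is 130.5 mm above the table.
- medium_drift_grip (a point): a thinner drift in the rack, grip 19 mm across; to be left alone. Point: on its axis, 35.5 mm above the underside of its collar.
- thin_drift_grip (a point): the thinnest drift in the rack, grip 13 mm across; to be left alone. Point: on its axis, 35.5 mm above the underside of its collar.
- new_bush_center (a point): the new bush, like the old one, standing on the table between stand and rack; to be left alone. Point: its middle, 14.5 mm above the table. How the old one comes out: while it moves it resists with a more or less steady 9 to 18 N; after some 20.5 mm, the collar then about 4 mm off the rim, it lets go and falls freely. More than 50 N on bush or socket damages them.
Things that resemble listed ones, but are neither listed nor needed, are in the scene too. What is shaped like the part that bears thick_drift_grip but green is not meant.

How it is judged (in metres and radians):
On the way, in this order (a step that is already met when the one before it is completed fails the run):
1. the thick drift stands upright in the socket's bore (z of thick_drift_grip in the frame of tray_floor below 0.227 m and horizontal distance between thick_drift_grip and tray_floor below 0.006 m and angle between thick_drift_grip's own z axis and vertical below 0.1 rad), for 0.1 s.
2. with the thick drift in the bore, the bush has dropped out of the socket into the tray (all of step 1 and contact force between old_bush and stand above 0.1 N), for 0.1 s.
At the end, for the whole second after the job is handed in: The old bush lies at rest in the catch tray of the stand, clear of the socket; the thick drift hangs upright (within 0.08 rad) in the rack hole it came from, within 10 mm of where it hung, released and at rest (contact force between old_bush and stand above 0.1 N and contact force between old_bush and socket below 0.1 N and linear speed of each of old_bush, thick_drift below 0.02 m/s and distance of thick_drift_grip from where it was at the start of the episode below 0.01 m and angle between thick_drift_grip's own z axis and vertical below 0.08 rad); the robot touches nothing.
It fails at once if the drift presses on the socket with more than 50 N (contact force between thick_drift and socket above 50 N).
It fails at once if the drift presses on the bush with more than 50 N (contact force between thick_drift and old_bush above 50 N).
It fails at once if another drift or the new bush is moved by more than 15 mm (distance of any of medium_drift_grip, thin_drift_grip, new_bush_center from where it was at the start of the episode above 0.015 m).
It also fails if it takes over 72 s, if anything falls off the work surface, if the arm or the gripper's body presses on something with over 40 N, if the wrist force passes 120 N, or if a joint passes its speed limit or range.

ROBOT

A 7-joint arm with a two-finger parallel gripper is mounted at the origin on the work surface. World frame = base frame: x ahead of the robot, y to its left, z up, the work surface at z = 0. Lengths are in mm, angles in rad, forces in N, time in s.
With the tool pointing down it reaches from about 400 to 875 mm from the base axis. Payload 4.4 kg.
Tool frame: the origin (TCP) lies on the centre line of the jaws, within the pads' length; the fingertips stand ctrl.nose_length ahead of it and the grasp point (between the pads) lies 6 mm ahead of it (ctrl.nose_length is the distance from the TCP to the fingertips, in mm); z points along the fingers, y is the direction in which the jaws open and shut (so a half turn about z gives the same grasp; the last joint's range is limited). The gripper opens to 85 mm and grips with 20 to 120 N. Pads are 22 mm wide; open, the fingers measure 114 mm over their backs; the gripper's body (76 mm by 85 mm) begins 54 mm behind the grasp point. The pads swing forward as they close: fully open they stand 13 mm farther back than shut.
Start: joints at [1.142, 0.628, 0.038, 1.517, -0.027, 0.996, -0.02], TCP at [230.708, -607.694, 256.313] pointing down, gripper open.
Joint ranges: [-3.06, 3.06], [-0.37, 2.12], [-1.25, 1.32], [0.18, 2.47], [-1.1, 4.24], [0.23, 1.98], [-2.94, 2.94]. Speed limits (rad/s): [2.57, 2.57, 3.14, 3.14, 3.14, 3.14, 3.14].

INTERFACE

Orientations are given as [roll, pitch, yaw] about the fixed x, y, z axes, in that order (R = Rz(yaw) Ry(pitch) Rx(roll)).
In Python, from cell import ctrl, vision gives the robot as it stands. The module is installed in compiled form; this text tells all that it offers.
- The arm moves only by the shell command python3 -m inch 'ROWS'. ROWS is a JSON object of lists of equal length, an entry for each row: "travel": the shift along the tool's x, y, z in cm, a list of three; "twist": the turn about the tool's z in degrees; "fingers": the finger opening in cm, from 0 to 8.54. A call has exactly 10 rows; each row is the pose to reach, as a shift and turn from the pose commanded when the call began, along the tool's axes at that moment; what a row does not reach only later rows make up. A row lasts 1/12 s, in which the tool goes at most 41.7 mm and 7.16 degrees, less where a joint would pass 70% of its speed; a pose out of reach is approached as far as the arm can. A call with a gripper value outside its range is refused whole. The fingers move at their own pace and stop on an object; the grip force is fixed at half the most. Time passes only in rows, so rows that repeat a pose let the fingers close, or fill a call up. It gives the time, the measured TCP pose, the force and the opening at its end, in the units of the state.
- ctrl.read_state(): the state, without advancing time (a new reading comes with each control period).
- vision.get_image(name): name is "scene" or "top" or "wrist"; returns a dict with "frame" (384x512x3 uint8, red, green, blue), "fx", "fy", "cx", "cy" (pixels), "k1" (the pictures are not rectified: a ray, as slopes to the right and down, at radius r is drawn at 1 + k1 r^2 times it, then the intrinsics apply), "position" and "orientation" of the camera in the world. Camera axes: x right, y down, z forward; pixel columns grow to the right and rows downward; lengths in mm; the calibration is good to about 2 mm. A picture is of the moment at which its call begins. There is no depth.
- ctrl.finish_job(): hands the job in, once; it reports no verdict.
The state is a dict: "clock": time; "qpos": joint angles; "qd": joint speeds; "tau": joint torques, N m; "eef_pos": TCP position; "tool_rot": TCP orientation; "force": force on the tool from outside, world axes, zero at the start; "torque": the same for the moment, N m; "width": finger opening in mm.
Only numpy, scipy, OpenCV 4.12 (cv2) and the standard library are available. Lean on these libraries where they do the work, as an engineer would, in place of code of your own. Each camera call takes 0.05 s, during which the arm holds its last target.

## Working session

There is one attempt and no reset: what is moved stays moved. The work goes in short steps, Python scripts to look and compute and a shell command to move; the robot and the scene stay as the last step left them, time stands still between calls to the robot, and variables do not carry over. Pictures are saved under pics/ and viewed, and the job is handed in when it is done.

```bash
mkdir -p pics
cat > h.py <<'E'
import numpy as np, cv2
from scipy.spatial.transform import Rotation as R
from cell import ctrl, vision
def rot(o):
    o=np.array(o,float)
    if o.shape==(3,3): return o
    if o.size==4: return R.from_quat(o).as_matrix()
    return R.from_euler('xyz',o).as_matrix()
def get(n,fn=None):
    d=vision.get_image(n)
    if fn: cv2.imwrite('pics/'+fn,d['frame'][:,:,::-1])
    return d
def ray(d,u,v):
    K=np.array([[d['fx'],0,d['cx']],[0,d['fy'],d['cy']],[0,0,1]])
    p=cv2.undistortPoints(np.array([[[u,v]]],float),K,np.array([d['k1'],0,0,0,0.]))[0,0]
    return np.array(d['position'],float),rot(d['orientation'])@np.array([p[0],p[1],1])
def onz(d,u,v,z):
    o,r=ray(d,u,v); return o+r*(z-o[2])/r[2]
def proj(d,P):
    K=np.array([[d['fx'],0,d['cx']],[0,d['fy'],d['cy']],[0,0,1]])
    c=rot(d['orientation']).T@(np.array(P,float)-np.array(d['position']))
    s=c[:2]/c[2]; s=s*(1+d['k1']*(s@s)); return s*[d['fx'],d['fy']]+[d['cx'],d['cy']]
E
python3 - <<'E'
from h import *
s=ctrl.read_state(); print({k:np.round(v,3) for k,v in s.items()}, ctrl.nose_length)
import pickle
for n in ['scene','top','wrist']:
    d=get(n,n+'0.png'); pickle.dump(d,open(n+'0.pkl','wb'))
    print(n,{k:v for k,v in d.items() if k!='frame'})
E
```

```text
{'clock': np.float64(0.0), 'qpos': array([ 1.142,  0.629,  0.038,  1.518, -0.027,  0.996, -0.02 ]), 'qd': array([ 0.002,  0.002,  0.   ,  0.002, -0.002, -0.   , -0.001]), 'tau': array([ 0.0000e+00, -5.6340e+01,  1.2270e+00, -1.9345e+01,  1.1000e-02,
        1.1000e-02,  0.0000e+00]), 'eef_pos': array([ 230.535, -607.12 ,  255.366]), 'tool_rot': array([-3.14 , -0.   ,  0.363]), 'force': array([-0.013, -0.699,  0.695]), 'torque': array([-0.014, -0.014,  0.025]), 'width': np.float64(85.308)} 25.0
scene {'fx': 411.2664200744141, 'fy': 411.2664200744141, 'cx': 249.42288610886433, 'cy': 190.88701328451845, 'k1': 0.01341576974522795, 'position': array([976.89842739, -98.01301158, 866.1818433 ]), 'orientation': array([-2.57683327e+00,  2.10751984e-03,  1.16876384e+00])}
top {'fx': 379.6091413083382, 'fy': 379.6091413083382, 'cx': 256.74952842125487, 'cy': 186.44537538918675, 'k1': 0.03986539027559812, 'position': array([419.06037898,  69.70717647, 846.29651203]), 'orientation': array([-2.97924544, -0.0050056 , -1.55105847])}
wrist {'fx': 318.58186105677504, 'fy': 318.58186105677504, 'cx': 257.45734141733345, 'cy': 192.70648758765134, 'k1': -0.031979790325231607, 'position': array([ 294.24950721, -583.8315299 ,  372.97674469]), 'orientation': array([ 2.87475821e+00,  1.74790535e-03, -1.20841161e+00])}
```

View pics/scene0.png

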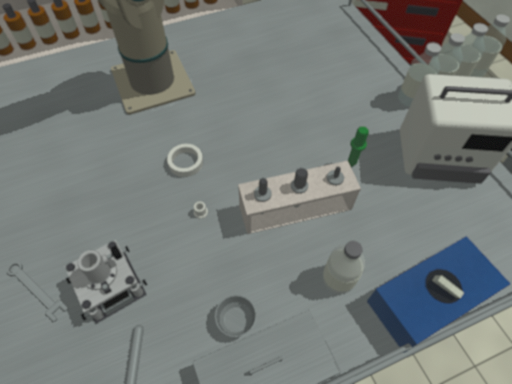

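View pics/top0.png

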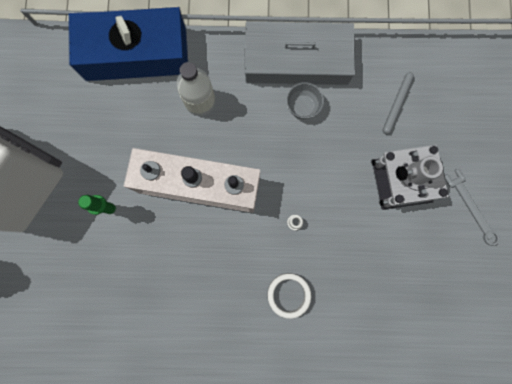

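View pics/wrist0.png

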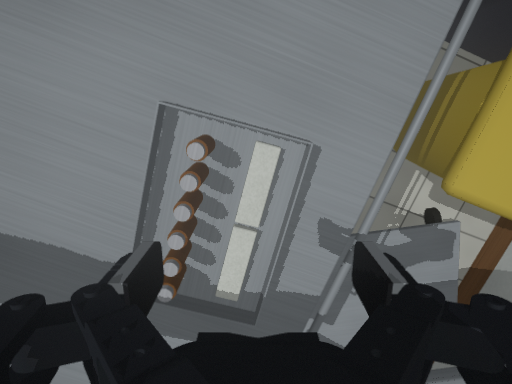

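Run:
```python
import cv2,numpy as np
s=cv2.imread('pics/scene0.png');t=cv2.imread('pics/top0.png')
a=cv2.resize(s[150:240,190:370],None,fx=4,fy=4,interpolation=cv2.INTER_CUBIC);cv2.imwrite('pics/za.png',a)
b=cv2.resize(t[140:220,115:275],None,fx=5,fy=5,interpolation=cv2.INTER_CUBIC);cv2.imwrite('pics/zb.png',b)
c=np.hstack([cv2.resize(s[230:330,50:150],(400,400),interpolation=cv2.INTER_CUBIC),cv2.resize(t[130:220,365:455],(400,400),interpolation=cv2.INTER_CUBIC)]);cv2.imwrite('pics/zc.png',c)
```

```text
(no output)
```

View pics/za.png

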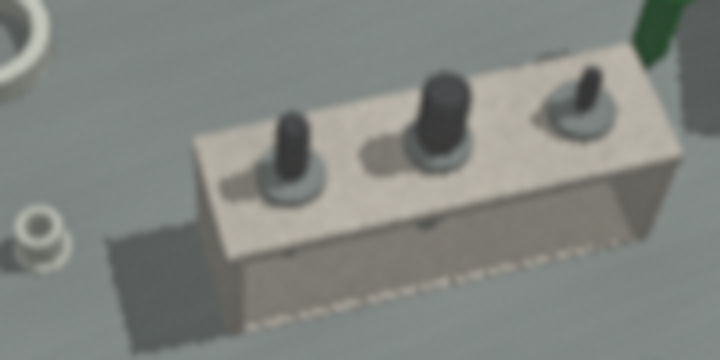

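View pics/zb.png

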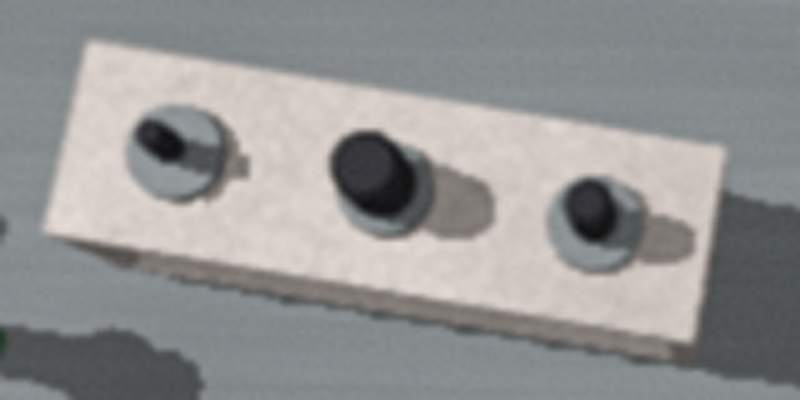

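View pics/zc.png

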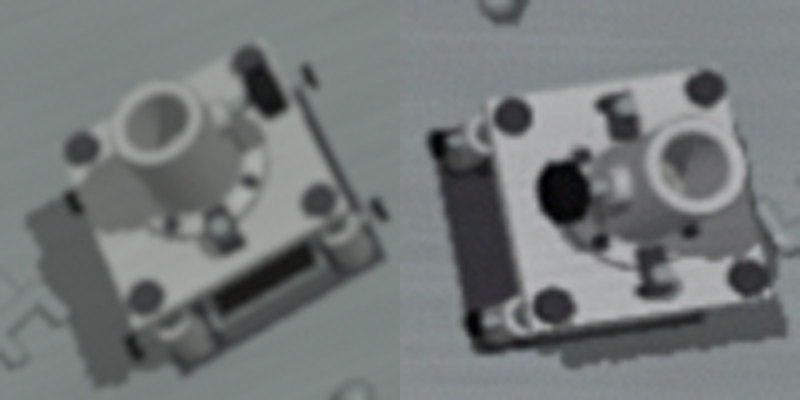

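```bash
cat >> h.py <<'E'
def tri(pairs):
    A=np.zeros((3,3));b=np.zeros(3);L=[]
    for d,(u,v) in pairs:
        o,r=ray(d,u,v); r=r/np.linalg.norm(r); M=np.eye(3)-np.outer(r,r); A+=M;b+=M@o;L.append((o,M))
    p=np.linalg.solve(A,b); return p,[np.linalg.norm(M@(p-o)) for o,M in L]
E
python3 - <<'E'
from h import *; import pickle
S=pickle.load(open('scene0.pkl','rb'));T=pickle.load(open('top0.pkl','rb'))
# rack top mask
for n,d,box in (('S',S,(235,160,362,235)),('T',T,(118,140,268,218))):
    hsv=cv2.cvtColor(d['frame'],cv2.COLOR_RGB2HSV); f=d['frame'].astype(int)
    m=((f[:,:,0]-f[:,:,2]>0)&(f.min(2)>(130 if n=='S' else 150))).astype(np.uint8)*255
    k=np.zeros_like(m);k[box[1]:box[3],box[0]:box[2]]=m[box[1]:box[3],box[0]:box[2]]
    c=max(cv2.findContours(k,0,2)[0],key=cv2.contourArea)
    q=cv2.approxPolyDP(cv2.convexHull(c),4,True)[:,0]
    w=np.array([onz(d,*p,95)[:2] for p in q]); r=cv2.minAreaRect(np.array([onz(d,*p,95)[:2] for p in c[:,0]],np.float32))
    print(n,q.tolist(),w.round(1).tolist(),r)
print('grip top',tri([(S,(301.4,171.5)),(T,(188.2,172.2))]), onz(S,301.4,171.5,151),onz(T,188.2,172.2,151))
# rim
print('rim',tri([(S,(88.9,260.6)),(T,(431.2,167.2))]))
for n,d,c,z in (('S',S,(88.9,260.6),0),('T',T,(431.2,167.2),0)):
    for z in (136,146,156,166,176): print(n,z,onz(d,*c,z).round(1))
print('knob',[onz(S,50+262/4,230+88/4,130),onz(T,365+165/4.444,130+190/4.444,130)])
print('bush',[onz(T,295,222,14.5),onz(S,200,210,14.5)])
E
```

```text
S [[360, 186], [248, 214], [238, 184], [346, 160]] [[611.6, 323.8], [579.4, 65.9], [499.7, 75.3], [536.5, 331.7]] ((557.4498901367188, 199.03311157226562), (264.3385925292969, 82.86418914794922), 81.56410217285156)
T [[131, 150], [259, 169], [253, 206], [124, 186]] [[611.7, 324.4], [578.0, 64.5], [502.6, 75.1], [537.6, 332.9]] ((558.0889892578125, 199.3245391845703), (264.1095886230469, 81.28060913085938), 81.4455337524414)
grip top (array([557.55665497, 197.551814  , 150.83409266]), [np.float64(0.8353026964975531), np.float64(0.8353026964976074)]) [557.77394241 198.34159587 151.        ] [557.25579521 196.7066275  151.        ]
rim (array([ 578.08430747, -258.76054854,  142.04630034]), [np.float64(0.6504761299527017), np.float64(0.6504761299527474)])
S 136 [ 575.1 -259.5  136. ]
S 146 [ 580.6 -257.3  146. ]
S 156 [ 586.1 -255.   156. ]
S 166 [ 591.6 -252.8  166. ]
S 176 [ 597.1 -250.6  176. ]
T 136 [ 579.3 -262.3  136. ]
T 146 [ 577.1 -257.6  146. ]
T 156 [ 574.8 -252.9  156. ]
T 166 [ 572.5 -248.3  166. ]
T 176 [ 570.3 -243.6  176. ]
knob [array([ 574.15114497, -210.071125  ,  130.        ]), array([ 568.73294395, -209.52392234,  130.        ])]
bush [array([478.32053851, -16.93363216,  14.5       ]), array([482.9843629 , -17.86068072,  14.5       ])]
```

```bash
cat > go.py <<'E'
import sys; from h import *
# usage: go.py x y z yawdeg
s=ctrl.read_state(); p=np.array(s['eef_pos']); M=rot(s['tool_rot'])
t=np.array([float(a) for a in sys.argv[1:4]]); yaw=float(sys.argv[4])
tr=M.T@(t-p)/10; y=np.degrees(s['tool_rot'][2]); 
print('travel cm',tr.round(2),'twist',round(-((yaw-y+180)%360-180),2),'dist mm',round(np.linalg.norm(t-p),1),'width',s['width'],'F',np.round(s['force'],1),'p',p.round(1),'t',s['clock'])
E
python3 go.py 557.6 198 256 82
```

```text
travel cm [ 5.915e+01 -6.368e+01  5.000e-02] twist -61.22 dist mm 869.2 width 84.9778618703195 F [-0.2 -0.2 -0.6] p [ 230.5 -607.3  255.6] t 0.15
```

```bash
python3 -m inch '{"travel":[[1.5,-1.6,0],[4,-4.3,0],[6.5,-7,0],[9.2,-9.9,0],[12,-12.9,0],[14.8,-15.9,0],[17.6,-18.9,0],[20.4,-22,0],[23.2,-25,0],[26,-28,0]],"twist":[-4,-10,-16.5,-23,-29.5,-36,-42.5,-49,-55.5,-61],"fingers":[8.5,8.5,8.5,8.5,8.5,8.5,8.5,8.5,8.5,8.5]}'; python3 go.py 557.6 198 256 82
```

```text
clock: 0.98
eef_pos: [374.6, -251.8, 256.4]
tool_rot: [3.142, 0.0, 1.433]
force: [1.1, -0.3, 0.3]
width: 85.0
travel cm [4.707e+01 1.193e+01 3.000e-02] twist 0.08 dist mm 485.6 width 85.0130852691455 F [ 1.1 -0.3  0.3] p [ 374.6 -251.8  256.4] t 0.9833
```

```bash
python3 -m inch '{"travel":[[4,1,0],[8,2,0],[12,3,0],[16,4,0],[20,5,0],[24,6,0],[28,7,0],[32,8,0],[35,8.8,0],[38,9.6,0]],"twist":[0,0,0,0,0,0,0,0,0,0],"fingers":[8.5,8.5,8.5,8.5,8.5,8.5,8.5,8.5,8.5,8.5]}'; python3 go.py 557.6 198 256 82
```

```text
clock: 1.82
eef_pos: [523.9, 111.1, 256.2]
tool_rot: [-3.141, -0.0, 1.429]
force: [0.9, -0.3, 0.3]
width: 84.8
travel cm [9.08 2.1  0.02] twist -0.13 dist mm 93.2 width 84.80359677117565 F [ 0.9 -0.3  0.3] p [523.9 111.1 256.2] t 1.8167
```

Run:
```python
from h import *
d=get('wrist','w1.png');import pickle;pickle.dump(d,open('w1.pkl','wb'));print(d['position'],proj(d,[557.6,198,151]))
```

```text
[534.70892347 176.99449891 373.67563589] [287.39976897  68.1997617 ]
```

View pics/w1.png

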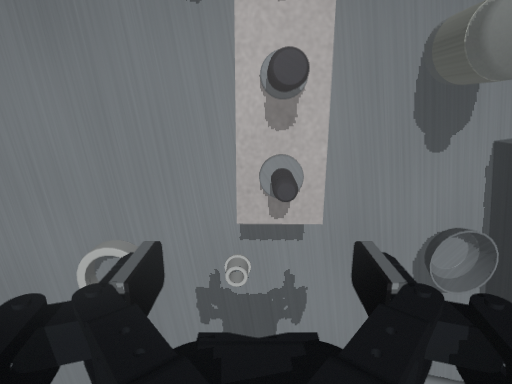

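```bash
python3 - <<'E'
from h import *
import pickle;d=pickle.load(open('w1.pkl','rb'))
g=cv2.cvtColor(d['frame'],cv2.COLOR_RGB2GRAY)
cv2.imwrite('pics/w1z.png',cv2.resize(d['frame'][30:130,240:340,::-1],None,fx=6,fy=6,interpolation=2))
for p in [(289,67),(291,67)]: print(onz(d,*p,151))
E
python3 go.py 557.6 197.5 200 82
```

```text
[558.73120688 198.59367148 151.        ]
[560.03366852 198.41041604 151.        ]
travel cm [8.21 2.02 5.73] twist 0.24 dist mm 102.1 width 84.87133297983861 F [3.4 5.5 0.6] p [526.3 118.5 256.7] t 1.8667
```

View pics/w1z.png

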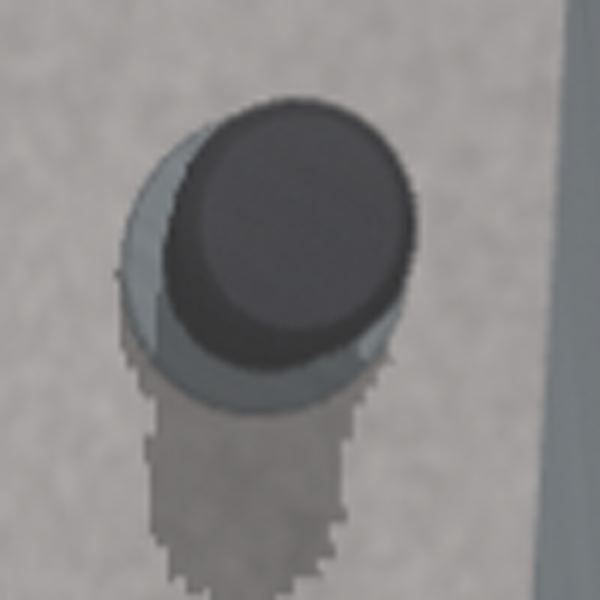

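```bash
python3 -m inch '{"travel":[[3,0.8,1.5],[6,1.5,3],[8.2,2.05,4.5],[8.2,2.05,5.7],[8.2,2.05,5.7],[8.2,2.05,5.7],[8.2,2.05,5.7],[8.2,2.05,5.7],[8.2,2.05,5.7],[8.2,2.05,5.7]],"twist":[0,0,0,0,0,0,0,0,0,0],"fingers":[8.5,8.5,8.5,8.5,8.5,8.5,8.5,8.5,8.5,8.5]}'; python3 go.py 557.8 198 136.5 82
```

```text
clock: 2.7
eef_pos: [556.1, 186.4, 200.2]
tool_rot: [3.14, -0.0, 1.426]
force: [-0.1, -0.0, -0.3]
width: 85.0
travel cm [ 1.17 -0.01  6.37] twist -0.27 dist mm 64.8 width 84.98846203987709 F [-0.1 -0.  -0.3] p [556.1 186.4 200.2] t 2.7
```

```bash
python3 -m inch '{"travel":[[1.17,0,0],[1.17,0,1.5],[1.17,0,3],[1.17,0,4.5],[1.17,0,6],[1.17,0,6.4],[1.17,0,6.4],[1.17,0,6.4],[1.17,0,6.4],[1.17,0,6.4]],"twist":[-0.3,-0.3,-0.3,-0.3,-0.3,-0.3,-0.3,-0.3,-0.3,-0.3],"fingers":[8.5,8.5,8.5,8.5,8.5,8.5,8.5,8.5,8.5,8.5]}'; python3 go.py 557.8 198 136.5 82
python3 - <<'E'
from h import *
d=get('wrist','w2.png')
E
```

```text
clock: 3.53
eef_pos: [558.1, 199.0, 136.3]
tool_rot: [3.14, -0.001, 1.433]
force: [0.0, -0.2, 0.7]
width: 84.8
travel cm [-0.1  -0.01 -0.02] twist 0.09 dist mm 1.0 width 84.75789478443153 F [ 0.  -0.2  0.7] p [558.1 199.  136.3] t 3.5333
```

View pics/w2.png

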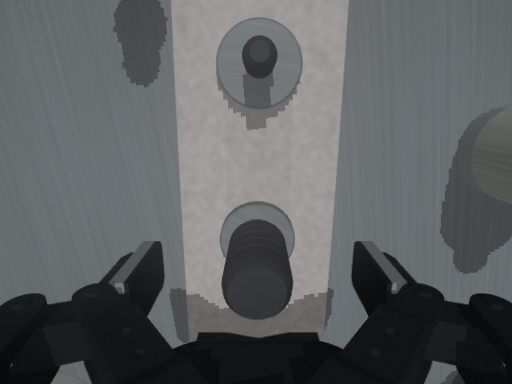

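```bash
python3 -m inch '{"travel":[[0,0,0],[0,0,0],[0,0,0],[0,0,0],[0,0,0],[0,0,0],[0,0,0],[0,0,0],[0,0,0],[0,0,0]],"twist":[0,0,0,0,0,0,0,0,0,0],"fingers":[6,4,2.5,2,2,2,2,2,2,2]}'; python3 go.py 557.8 198 136.5 82
python3 - <<'E'
from h import *
d=get('wrist','w3.png')
E
```

```text
clock: 4.42
eef_pos: [557.6, 198.6, 135.6]
tool_rot: [3.141, -0.0, 1.433]
force: [0.3, -0.3, 4.0]
width: 26.7
travel cm [-0.05  0.02 -0.09] twist 0.08 dist mm 1.1 width 26.697754316306376 F [ 0.3 -0.3  4. ] p [557.6 198.6 135.6] t 4.4167
```

View pics/w3.png

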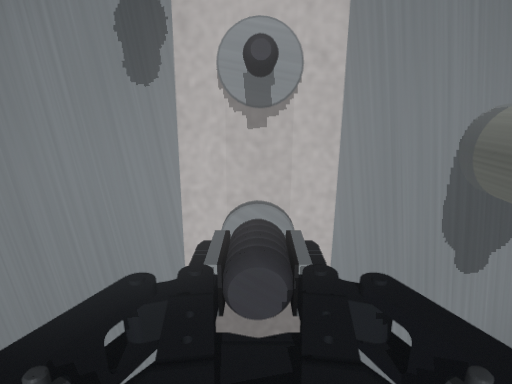

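```bash
python3 -m inch '{"travel":[[0,0,-0.3],[0,0,-0.8],[0,0,-1.8],[0,0,-3.3],[0,0,-5.3],[0,0,-7.8],[0,0,-10.5],[0,0,-13],[0,0,-15],[0,0,-16]],"twist":[0,0,0,0,0,0,0,0,0,0],"fingers":[2,2,2,2,2,2,2,2,2,2]}'; python3 go.py 578 -259 295 82
python3 - <<'E'
from h import *
d=get('wrist','w4.png'); get('scene','s4.png')
E
```

```text
clock: 5.3
eef_pos: [558.1, 199.1, 298.7]
tool_rot: [3.138, -0.002, 1.433]
force: [0.9, 0.9, -3.7]
width: 26.5
travel cm [-45.11   8.27   0.3 ] twist 0.09 dist mm 458.6 width 26.488142576948427 F [ 0.9  0.9 -3.7] p [558.1 199.1 298.7] t 5.3
```

View pics/w4.png

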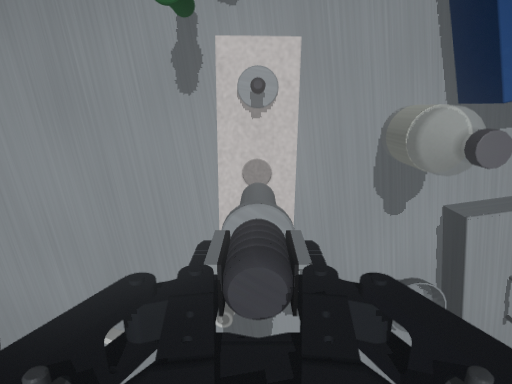

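View pics/s4.png

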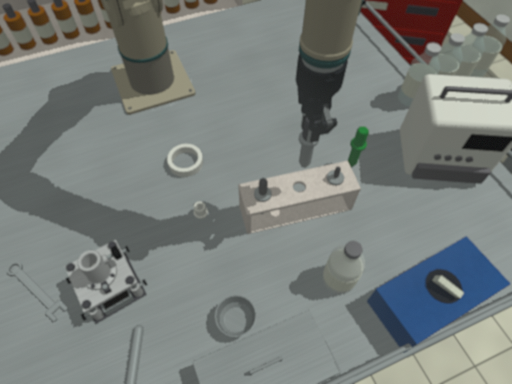

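```bash
python3 go.py 566 -355 299 82
```

```text
travel cm [-54.77   8.41  -0.24] twist 0.09 dist mm 554.1 width 27.10831609237623 F [ 1.1 -0.1 -3.6] p [558.1 199.  297.3] t 5.4
```

```bash
python3 -m inch '{"travel":[[-1,0.2,0],[-3,0.6,0],[-6,1,0],[-9,1.5,0],[-12,2,0],[-15,2.4,0],[-18,2.9,0],[-21,3.4,0],[-24,3.9,0],[-27,4.3,0]],"twist":[0,0,0,0,0,0,0,0,0,0],"fingers":[2,2,2,2,2,2,2,2,2,2]}' && python3 -m inch '{"travel":[[-3,0.5,0],[-6,0.9,0],[-9,1.4,0],[-12,1.8,0],[-15,2.3,0],[-18,2.7,0],[-21,3.2,0],[-23.5,3.6,0],[-25.5,3.9,0],[-26.5,4.1,0]],"twist":[0,0,0,0,0,0,0,0,0,0],"fingers":[2,2,2,2,2,2,2,2,2,2]}'; python3 -m inch '{"travel":[[0,0,0],[0,0,0],[0,0,0],[0,0,0],[0,0,0],[0,0,0],[0,0,0],[0,0,0],[0,0,0],[0,0,0]],"twist":[0,0,0,0,0,0,0,0,0,0],"fingers":[2,2,2,2,2,2,2,2,2,2]}';python3 go.py 578 -259 299 82
python3 - <<'E'
from h import *
import pickle
d=get('wrist','w5.png'); pickle.dump(d,open('w5.pkl','wb')); print(d['position'],proj(d,[578,-259,142]))
get('scene','s5.png')
E
```

```text
clock: 6.23
eef_pos: [561.3, -77.3, 293.2]
tool_rot: [-3.138, 0.001, 1.432]
force: [1.6, -0.3, -4.3]
width: 26.4
clock: 7.07
eef_pos: [564.0, -347.5, 292.5]
tool_rot: [-3.137, 0.001, 1.428]
force: [0.2, -1.1, -4.1]
width: 26.8
clock: 7.9
eef_pos: [566.9, -342.9, 295.4]
tool_rot: [3.142, 0.0, 1.433]
force: [-0.0, -0.6, -3.0]
width: 26.3
travel cm [ 8.46 -0.06 -0.36] twist 0.09 dist mm 84.7 width 26.288154397137387 F [-0.  -0.6 -3. ] p [ 566.9 -342.9  295.4] t 7.9
[ 577.3819895  -276.93712826  412.86428389] [255.06408769  83.02211748]
```

View pics/w5.png

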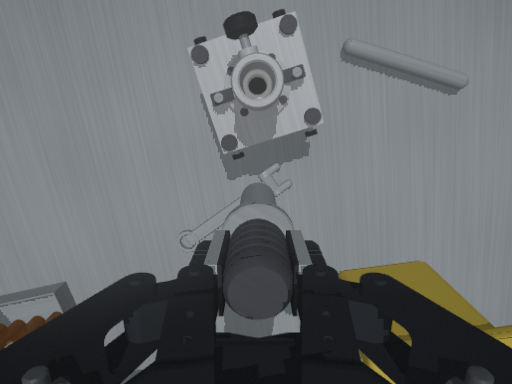

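Run:
```python
from h import *
import pickle
d=pickle.load(open('w5.pkl','rb'))
cv2.imwrite('pics/w5z.png',cv2.resize(d['frame'][45:145,215:315,::-1],None,fx=6,fy=6,interpolation=2))
cv2.imwrite('pics/w5t.png',cv2.resize(d['frame'][165:265,210:310,::-1],None,fx=6,fy=6,interpolation=2))
c=np.array([566.9,-342.9]); 
for z,r in ((170.3,7.5),(185.3,7.5),(185.3,12.5),(254.8,19.5)):
  a=[proj(d,[c[0]+r*np.cos(t),c[1]+r*np.sin(t),z]) for t in np.linspace(0,6.28,4,endpoint=False)]
  print(z,r,np.round([(p-[210,165])*6+2.5 for p in a]).tolist())
```

```text
170.3 7.5 [[334.0, 164.0], [269.0, 117.0], [221.0, 179.0], [285.0, 226.0]]
185.3 7.5 [[336.0, 196.0], [268.0, 146.0], [217.0, 212.0], [285.0, 261.0]]
185.3 12.5 [[376.0, 191.0], [262.0, 107.0], [177.0, 217.0], [290.0, 299.0]]
254.8 19.5 [[490.0, 396.0], [241.0, 216.0], [57.0, 451.0], [302.0, 619.0]]
```

View pics/w5z.png

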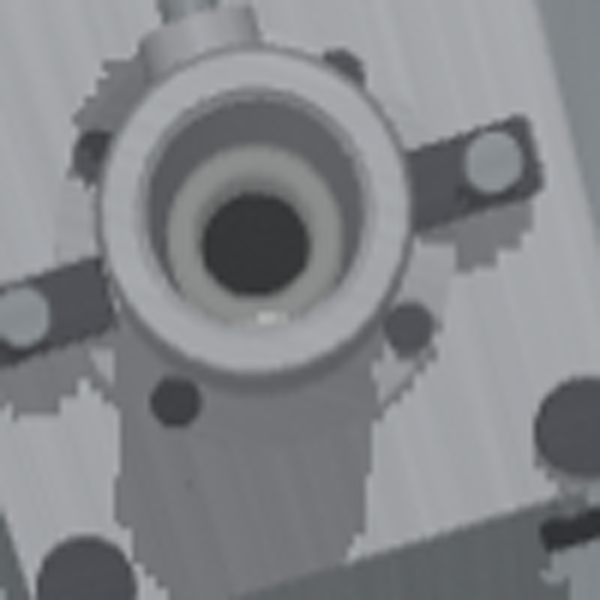

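View pics/w5t.png

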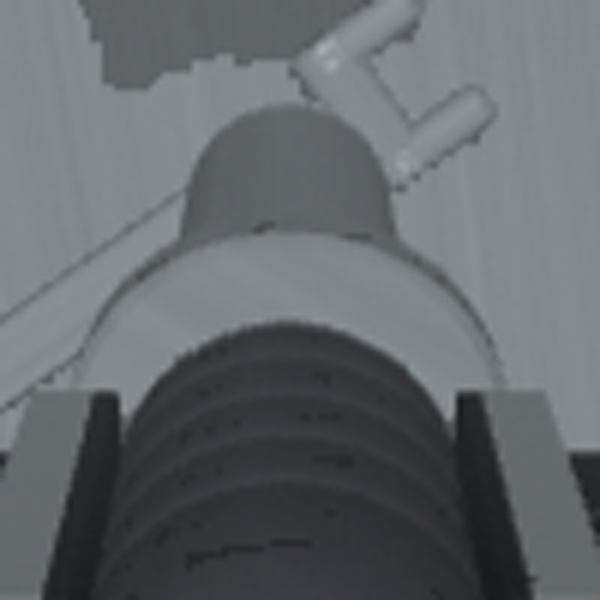

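```bash
python3 - <<'E'
from h import *
import pickle
d=pickle.load(open('w5.pkl','rb'))
for z in (138,142,146): print(onz(d,255,80.1,z))
c=np.array([566.9,-342.9])
for z in (254.8,262.8):
  a=np.array([proj(d,[c[0]+19.5*np.cos(t),c[1]+19.5*np.sin(t),z]) for t in np.linspace(0,6.28,80)])
  a=(a-[210,165])*6+2.5; print(z,a.min(0),a.max(0))
E
python3 go.py 578.2 -256.5 295.4 82.1
```

```text
[ 578.27661626 -256.46676457  138.        ]
[ 578.26359708 -256.76466233  142.        ]
[ 578.2505779  -257.06256009  146.        ]
254.8 [ 53.54186792 214.02608686] [491.46088096 620.79746848]
262.8 [ 42.48916525 241.90377977] [501.16428277 665.47575245]
travel cm [ 8.72 -0.07 -0.01] twist -0.02 dist mm 87.2 width 26.897489897547892 F [-0.6 -0.4 -3.1] p [ 566.9 -343.   295.3] t 8.0
```

```bash
python3 -m inch '{"travel":[[1,0,0],[3,0,0],[5.5,0,0],[7.5,-0.05,0],[8.7,-0.07,0],[8.7,-0.07,0.5],[8.7,-0.07,0.8],[8.7,-0.07,0.8],[8.7,-0.07,0.8],[8.7,-0.07,0.8]],"twist":[0,0,0,0,0,0,0,0,0,0],"fingers":[2,2,2,2,2,2,2,2,2,2]}'; python3 -m inch '{"travel":[[0,0,0],[0,0,0],[0,0,0],[0,0,0],[0,0,0],[0,0,0],[0,0,0],[0,0,0],[0,0,0],[0,0,0]],"twist":[0,0,0,0,0,0,0,0,0,0],"fingers":[2,2,2,2,2,2,2,2,2,2]}'; python3 go.py 578 -257 286 82.1
python3 - <<'E'
from h import *
import pickle
S=get('scene'); T=get('top'); W=get('wrist','w6.png')
pickle.dump((S,T,W),open('six.pkl','wb'))
p=ctrl.read_state()['eef_pos'];print(p)
for n,d,z in (('S',S,142),('T',T,142)):
  for q in ([578,-259,142],[*p[:2],p[2]-5.1-120],[*p[:2],p[2]-5.1-105]): print(n,proj(d,q))
def crop(d,u,v): return cv2.resize(d['frame'][v-35:v+35,u-35:u+35,::-1],(390,390),interpolation=2)
u=proj(S,[578,-259,155]).astype(int);w=proj(T,[578,-259,155]).astype(int);print(u,w)
cv2.imwrite('pics/six.png',np.hstack([crop(S,*u),crop(T,*w)]))
E
```

```text
clock: 8.83
eef_pos: [577.8, -258.3, 287.1]
tool_rot: [-3.141, 0.001, 1.43]
force: [0.2, -0.3, -3.3]
width: 27.0
clock: 9.67
eef_pos: [578.2, -256.6, 287.3]
tool_rot: [-3.142, 0.0, 1.433]
force: [0.3, 0.4, -3.3]
width: 26.8
travel cm [-0.04 -0.02  0.13] twist -0.01 dist mm 1.4 width 26.750346157383152 F [ 0.3  0.4 -3.3] p [ 578.2 -256.6  287.3] t 9.6667
[ 578.20981693 -256.66815645  287.31716494]
S [ 88.40080277 260.59964437]
S [ 86.04183151 255.92100705]
S [ 83.24155986 252.58980856]
T [430.94591374 167.17586619]
T [434.7466947  164.69806442]
T [438.6986563  162.86758002]
[ 86 257] [434 165]
```

View pics/six.png

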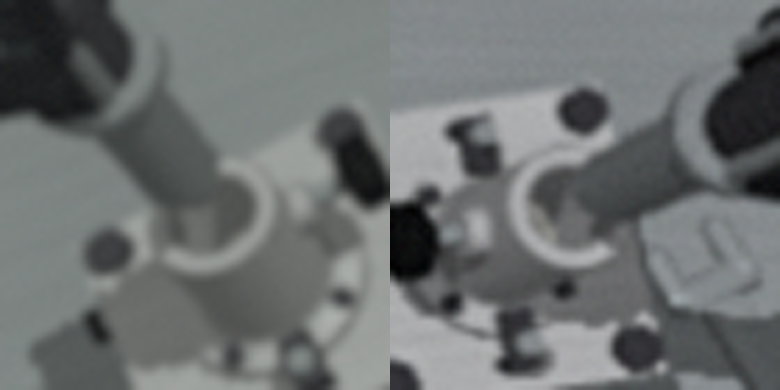

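View pics/w6.png

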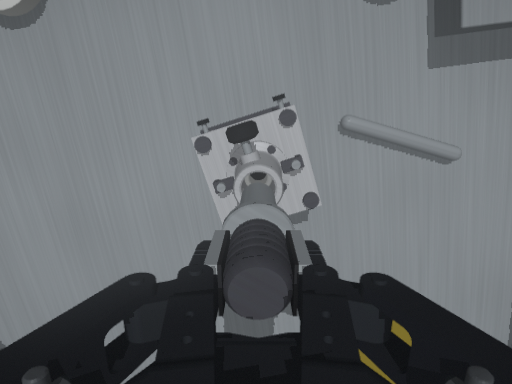

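Run:
```python
from h import *
import pickle
S,T,W=pickle.load(open('six.pkl','rb'))
p=np.array([578.2,-256.65,287.3])
def crop(d,x0,y0,n=40,k=10):
    im=cv2.resize(d['frame'][y0:y0+n,x0:x0+n,::-1],(n*k,n*k),interpolation=2).copy()
    im=cv2.convertScaleAbs(im,alpha=1.5,beta=-60)
    return im
def draw(im,d,x0,y0,c,z,r,col,k=10):
    a=np.array([proj(d,[c[0]+r*np.cos(t),c[1]+r*np.sin(t),z]) for t in np.linspace(0,2*np.pi,60)])
    a=((a-[x0,y0]+.5)*k).astype(np.int32); cv2.polylines(im,[a],True,col,1)
L=[]
for d,x0,y0 in ((S,66,238),(T,415,145)):
    im=crop(d,x0,y0); im2=im.copy()
    for z,r in ((162.2,7.5),(177.2,7.5),(177.2,12.5)): draw(im2,d,x0,y0,p,z,r,(0,255,255))
    for r in(14.5,21.5): draw(im2,d,x0,y0,[578,-258],142,r,(0,0,255))
    L.append(np.vstack([im,im2])[:, :])
o=np.hstack(L); cv2.imwrite('pics/six2.png',cv2.resize(o,(600,600)))
```

```text
(no output)
```

View pics/six2.png

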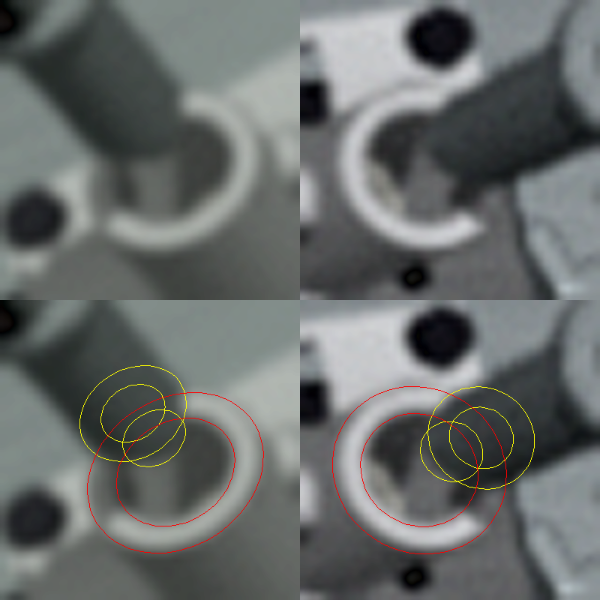

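Run:
```python
from h import *
import pickle
S,T,W=pickle.load(open('six.pkl','rb'))
S0=pickle.load(open('scene0.pkl','rb'));T0=pickle.load(open('top0.pkl','rb'))
p=np.array([578.2,-256.65])
def prof(d,c,z,R=32):
    v=c-np.array(d['position'])[:2]; lat=np.array([-v[1],v[0]])/np.linalg.norm(v)
    s=np.arange(-R,R+.1,0.5)
    g=cv2.cvtColor(d['frame'],cv2.COLOR_RGB2GRAY).astype(np.float32)
    q=np.array([proj(d,[*(c+lat*t),z]) for t in s],np.float32)
    return s,cv2.remap(g,q[None,:,0].copy(),q[None,:,1].copy(),cv2.INTER_CUBIC)[0],lat
for n,d,d0 in (('S',S,S0),('T',T,T0)):
    for z in (190,200,210):
        s,g,lat=prof(d,p,z); gr=np.gradient(g)
        print(n,lat.round(3),'shaft z',z); print(g[::2].round().astype(int).tolist())
    for z in (140,142,144):
        s,g,lat=prof(d0,np.array([578,-258.]),z); print(n,'rim',z);print(g[::2].round().astype(int).tolist())
```

```text
S [ 0.37  -0.929] shaft z 190
[130, 130, 130, 130, 130, 130, 130, 130, 130, 130, 130, 130, 130, 130, 131, 131, 130, 130, 126, 119, 108, 99, 91, 89, 88, 89, 88, 87, 87, 86, 85, 84, 84, 81, 78, 76, 74, 73, 71, 69, 68, 67, 70, 78, 95, 109, 121, 128, 131, 131, 130, 131, 131, 130, 130, 129, 129, 130, 130, 130, 129, 129, 130, 129, 129]
S [ 0.37  -0.929] shaft z 200
[132, 132, 132, 132, 131, 130, 130, 130, 130, 131, 131, 130, 129, 130, 130, 130, 129, 128, 123, 116, 106, 97, 91, 88, 88, 87, 87, 88, 87, 86, 85, 83, 82, 81, 78, 77, 75, 73, 71, 70, 69, 68, 72, 81, 95, 110, 122, 127, 129, 128, 128, 128, 128, 127, 127, 128, 128, 128, 128, 129, 129, 129, 129, 129, 129]
S [ 0.37  -0.929] shaft z 210
[132, 132, 132, 132, 132, 132, 132, 131, 131, 131, 132, 131, 131, 132, 132, 132, 132, 131, 127, 120, 108, 98, 91, 89, 88, 88, 88, 88, 87, 85, 83, 83, 82, 79, 76, 74, 72, 71, 69, 69, 69, 69, 72, 81, 97, 110, 123, 128, 130, 130, 130, 130, 130, 130, 130, 130, 130, 130, 129, 129, 129, 129, 129, 129, 129]
S rim 140
[159, 159, 159, 159, 159, 159, 159, 159, 157, 153, 147, 145, 148, 153, 155, 152, 144, 130, 113
[... 2105 characters left out ...]
158, 163, 168, 171, 172, 172, 173, 173, 172, 172, 173]
T rim 142
[103, 103, 103, 103, 105, 107, 109, 109, 106, 103, 104, 116, 142, 163, 176, 176, 165, 149, 128, 114, 106, 106, 108, 108, 107, 108, 107, 106, 106, 106, 105, 103, 103, 101, 95, 88, 82, 76, 72, 71, 71, 71, 69, 69, 71, 80, 99, 122, 149, 163, 170, 167, 160, 155, 157, 162, 168, 172, 173, 173, 174, 174, 173, 173, 174]
T rim 144
[103, 102, 103, 105, 107, 108, 110, 109, 106, 103, 102, 115, 138, 164, 176, 175, 166, 149, 129, 115, 105, 105, 106, 107, 107, 108, 108, 107, 106, 105, 105, 103, 101, 100, 98, 93, 87, 80, 76, 73, 72, 72, 70, 70, 73, 84, 98, 124, 147, 163, 169, 165, 157, 153, 156, 163, 169, 172, 173, 172, 173, 174, 174, 174, 174]
```

```bash
python3 -m inch '{"travel":[[-0.13,0.02,0],[-0.13,0.02,0.2],[-0.13,0.02,0.5],[-0.13,0.02,0.9],[-0.13,0.02,1.3],[-0.13,0.02,1.7],[-0.13,0.02,2.1],[-0.13,0.02,2.5],[-0.13,0.02,2.8],[-0.13,0.02,3]],"twist":[0,0,0,0,0,0,0,0,0,0],"fingers":[2,2,2,2,2,2,2,2,2,2]}'; python3 go.py 578.2 -258 247 82.1
```

```text
clock: 10.65
eef_pos: [578.1, -257.9, 256.7]
tool_rot: [-3.141, -0.0, 1.433]
force: [0.5, -0.0, -3.6]
width: 26.4
travel cm [-0.01  0.02  0.97] twist -0.01 dist mm 9.7 width 26.42872235139869 F [ 0.5 -0.  -3.6] p [ 578.1 -257.9  256.7] t 10.65
```

Nothing is touching yet. Now the shoulder passes the rim, slowly.

```bash
python3 -m inch '{"travel":[[0,0,0.1],[0,0,0.2],[0,0,0.3],[0,0,0.4],[0,0,0.5],[0,0,0.6],[0,0,0.7],[0,0,0.8],[0,0,0.9],[0,0,1.0]],"twist":[0,0,0,0,0,0,0,0,0,0],"fingers":[2,2,2,2,2,2,2,2,2,2]}'; python3 go.py 578.2 -258 247 82.1
```

```text
clock: 11.48
eef_pos: [578.3, -258.0, 247.3]
tool_rot: [3.141, -0.0, 1.433]
force: [-1.0, 0.7, -3.1]
width: 26.5
travel cm [-0.   -0.01  0.03] twist -0.02 dist mm 0.3 width 26.48296936082329 F [-1.   0.7 -3.1] p [ 578.3 -258.   247.3] t 11.4833
```

```bash
python3 -m inch '{"travel":[[0,0,0.12],[0,0,0.24],[0,0,0.36],[0,0,0.5],[0,0,0.65],[0,0,0.8],[0,0,0.95],[0,0,1.1],[0,0,1.25],[0,0,1.4]],"twist":[0,0,0,0,0,0,0,0,0,0],"fingers":[2,2,2,2,2,2,2,2,2,2]}'; python3 go.py 578.2 -258 215 82.1
```

```text
clock: 12.32
eef_pos: [578.3, -258.0, 233.1]
tool_rot: [3.142, -0.0, 1.433]
force: [-0.4, 0.9, -3.2]
width: 26.4
travel cm [-0.   -0.01  1.81] twist -0.02 dist mm 18.1 width 26.44803986774721 F [-0.4  0.9 -3.2] p [ 578.3 -258.   233.1] t 12.3167
```

```bash
python3 -m inch '{"travel":[[0,0,0.1],[0,0,0.2],[0,0,0.3],[0,0,0.4],[0,0,0.5],[0,0,0.6],[0,0,0.7],[0,0,0.8],[0,0,0.9],[0,0,1.0]],"twist":[0,0,0,0,0,0,0,0,0,0],"fingers":[2,2,2,2,2,2,2,2,2,2]}'; python3 -m inch '{"travel":[[0,0,0.05],[0,0,0.1],[0,0,0.15],[0,0,0.2],[0,0,0.25],[0,0,0.3],[0,0,0.35],[0,0,0.4],[0,0,0.45],[0,0,0.5]],"twist":[0,0,0,0,0,0,0,0,0,0],"fingers":[2,2,2,2,2,2,2,2,2,2]}'
```

```text
clock: 13.15
eef_pos: [578.2, -258.0, 223.2]
tool_rot: [3.142, -0.0, 1.433]
force: [-0.3, -0.0, -3.5]
width: 26.4
clock: 13.98
eef_pos: [578.3, -258.0, 218.3]
tool_rot: [3.142, -0.0, 1.433]
force: [0.5, 0.3, -3.5]
width: 26.7
```

```bash
python3 -m inch '{"travel":[[0,0,0.05],[0,0,0.1],[0,0,0.15],[0,0,0.2],[0,0,0.25],[0,0,0.3],[0,0,0.35],[0,0,0.4],[0,0,0.45],[0,0,0.5]],"twist":[0,0,0,0,0,0,0,0,0,0],"fingers":[2,2,2,2,2,2,2,2,2,2]}'; python3 -m inch '{"travel":[[0,0,0.03],[0,0,0.06],[0,0,0.09],[0,0,0.12],[0,0,0.15],[0,0,0.18],[0,0,0.21],[0,0,0.24],[0,0,0.27],[0,0,0.3]],"twist":[0,0,0,0,0,0,0,0,0,0],"fingers":[2,2,2,2,2,2,2,2,2,2]}'
```

```text
clock: 14.82
eef_pos: [578.3, -258.0, 213.3]
tool_rot: [3.142, -0.0, 1.433]
force: [-0.1, -0.6, -3.2]
width: 26.8
clock: 15.65
eef_pos: [578.4, -258.0, 211.1]
tool_rot: [3.141, 0.0, 1.433]
force: [-1.6, 0.5, 6.0]
width: 26.7
```

```bash
python3 -m inch '{"travel":[[0,0,0.03],[0,0,0.06],[0,0,0.09],[0,0,0.12],[0,0,0.15],[0,0,0.18],[0,0,0.21],[0,0,0.24],[0,0,0.27],[0,0,0.3]],"twist":[0,0,0,0,0,0,0,0,0,0],"fingers":[2,2,2,2,2,2,2,2,2,2]}'
```

```text
clock: 16.48
eef_pos: [578.9, -258.1, 208.7]
tool_rot: [3.14, 0.0, 1.433]
force: [-0.6, -0.6, 6.3]
width: 26.6
```

```bash
python3 -m inch '{"travel":[[0,0,0.04],[0,0,0.08],[0,0,0.12],[0,0,0.16],[0,0,0.2],[0,0,0.24],[0,0,0.28],[0,0,0.32],[0,0,0.36],[0,0,0.4]],"twist":[0,0,0,0,0,0,0,0,0,0],"fingers":[2,2,2,2,2,2,2,2,2,2]}'
python3 - <<'E'
from h import *
get('wrist','w7.png')
E
```

```text
clock: 17.32
eef_pos: [578.9, -258.1, 204.7]
tool_rot: [3.14, 0.0, 1.433]
force: [-1.6, -0.3, 5.9]
width: 26.9
```

View pics/w7.png

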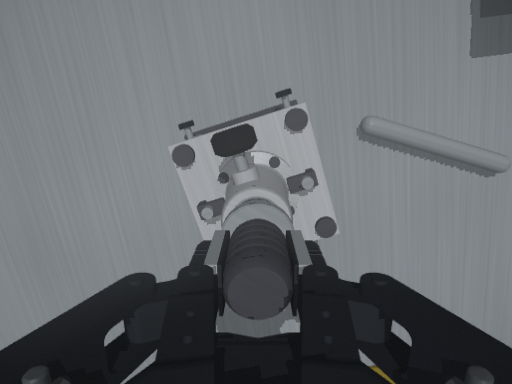

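```bash
python3 -m inch '{"travel":[[0,0,0.05],[0,0,0.1],[0,0,0.15],[0,0,0.2],[0,0,0.25],[0,0,0.3],[0,0,0.35],[0,0,0.4],[0,0,0.45],[0,0,0.5]],"twist":[0,0,0,0,0,0,0,0,0,0],"fingers":[2,2,2,2,2,2,2,2,2,2]}'; python3 -m inch '{"travel":[[0,0,0.05],[0,0,0.1],[0,0,0.15],[0,0,0.2],[0,0,0.25],[0,0,0.3],[0,0,0.35],[0,0,0.4],[0,0,0.45],[0,0,0.5]],"twist":[0,0,0,0,0,0,0,0,0,0],"fingers":[2,2,2,2,2,2,2,2,2,2]}'
```

```text
clock: 18.2
eef_pos: [578.9, -258.1, 199.9]
tool_rot: [3.14, 0.001, 1.433]
force: [-2.2, -0.2, 7.3]
width: 26.4
clock: 19.03
eef_pos: [578.9, -258.0, 194.9]
tool_rot: [3.14, 0.0, 1.433]
force: [-1.6, 0.7, 7.2]
width: 26.6
```

```bash
python3 -m inch '{"travel":[[0,0,0.03],[0,0,0.06],[0,0,0.09],[0,0,0.12],[0,0,0.15],[0,0,0.18],[0,0,0.21],[0,0,0.24],[0,0,0.27],[0,0,0.3]],"twist":[0,0,0,0,0,0,0,0,0,0],"fingers":[2,2,2,2,2,2,2,2,2,2]}'
```

```text
clock: 19.87
eef_pos: [578.9, -258.1, 192.0]
tool_rot: [3.14, 0.001, 1.433]
force: [-2.9, 2.1, 10.2]
width: 27.0
```

```bash
python3 -m inch '{"travel":[[0,0,0.02],[0,0,0.04],[0,0,0.06],[0,0,0.08],[0,0,0.1],[0,0,0.12],[0,0,0.14],[0,0,0.16],[0,0,0.18],[0,0,0.2]],"twist":[0,0,0,0,0,0,0,0,0,0],"fingers":[2,2,2,2,2,2,2,2,2,2]}'
```

```text
clock: 20.7
eef_pos: [578.2, -257.9, 188.0]
tool_rot: [-3.141, -0.0, 1.433]
force: [1.3, -0.5, -2.9]
width: 26.9
```

```bash
python3 -m inch '{"travel":[[0,0,0],[0,0,0],[0,0,0],[0,0,0],[0,0,0],[0,0,0],[0,0,0],[0,0,0],[0,0,0],[0,0,0]],"twist":[0,0,0,0,0,0,0,0,0,0],"fingers":[2,2,2,2,2,2,2,2,2,2]}'
python3 - <<'E'
from h import *
d=get('scene');t=get('top')
cv2.imwrite('pics/s8.png',np.hstack([cv2.resize(d['frame'][230:330,50:150,::-1],(400,400),interpolation=2),cv2.resize(t['frame'][130:220,365:455,::-1],(400,400),interpolation=2)]))
E
```

```text
clock: 21.53
eef_pos: [578.3, -257.9, 188.3]
tool_rot: [3.142, -0.0, 1.433]
force: [0.4, 0.8, -3.6]
width: 26.7
```

View pics/s8.png

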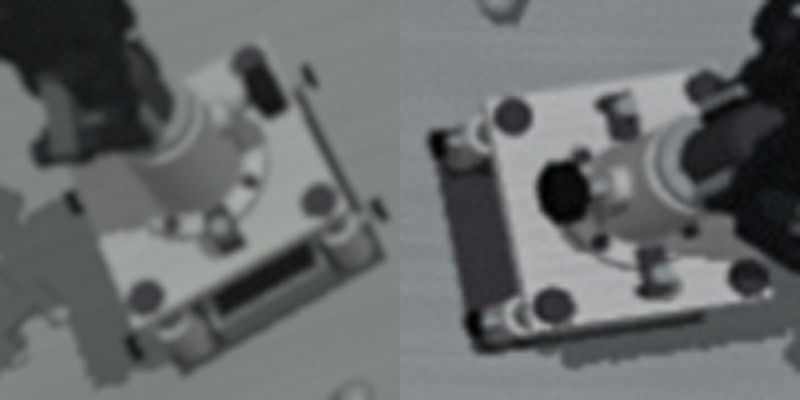

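```bash
python3 -m inch '{"travel":[[0,0,-0.2],[0,0,-0.5],[0,0,-1],[0,0,-1.6],[0,0,-2.3],[0,0,-3.0],[0,0,-3.7],[0,0,-4.4],[0,0,-5.1],[0,0,-5.8]],"twist":[0,0,0,0,0,0,0,0,0,0],"fingers":[2,2,2,2,2,2,2,2,2,2]}'; python3 go.py 578.2 -258 298 82.1
```

```text
clock: 22.47
eef_pos: [578.3, -258.0, 247.2]
tool_rot: [3.141, 0.0, 1.433]
force: [-0.2, -0.6, -3.3]
width: 26.5
travel cm [-0.   -0.   -5.08] twist -0.01 dist mm 50.8 width 26.453532083891297 F [-0.2 -0.6 -3.3] p [ 578.3 -258.   247.2] t 22.4667
```

```bash
python3 -m inch '{"travel":[[0,0,-0.8],[0,0,-1.8],[0,0,-2.9],[0,0,-4],[0,0,-5],[-1,0,-5.2],[-3,0,-5.2],[-5.5,0,-5.2],[-7.5,0,-5.2],[-8.5,0,-5.2]],"twist":[0,0,0,0,0,0,0,0,0,0],"fingers":[2,2,2,2,2,2,2,2,2,2]}';python3 -m inch '{"travel":[[0,0,0],[0,0,0],[0,0,0],[0,0,0],[0,0,0],[0,0,0],[0,0,0],[0,0,0],[0,0,0],[0,0,0]],"twist":[0,0,0,0,0,0,0,0,0,0],"fingers":[2,2,2,2,2,2,2,2,2,2]}'
python3 - <<'E'
from h import *
d=get('wrist');f=d['frame'][:,:,::-1]
cv2.imwrite('pics/w9.png',np.hstack([cv2.resize(f[45:145,215:315],(400,400),interpolation=2),cv2.resize(f[140:340,160:360],(400,400))]))
E
python3 go.py 557.6 198.6 296 82.1
```

```text
clock: 23.3
eef_pos: [564.7, -347.0, 298.0]
tool_rot: [-3.14, 0.003, 1.428]
force: [0.2, -1.1, -2.3]
width: 26.9
clock: 24.13
eef_pos: [566.6, -342.1, 298.3]
tool_rot: [3.142, -0.0, 1.433]
force: [-0.1, 0.5, -2.9]
width: 27.1
travel cm [53.44 -8.33  0.23] twist -0.02 dist mm 540.8 width 26.7394226562079 F [-0.5  0.6 -3. ] p [ 566.5 -342.2  298.3] t 24.1833
```

View pics/w9.png

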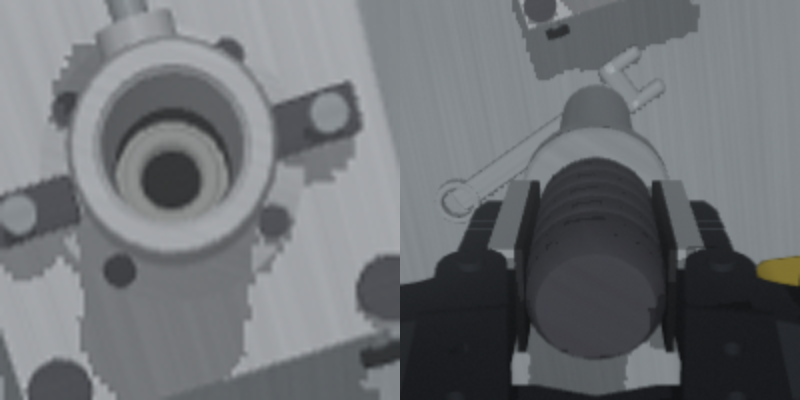

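```bash
python3 -m inch '{"travel":[[1,-0.2,0],[3,-0.5,0],[6,-1,0],[9,-1.5,0],[12,-1.9,0],[15,-2.4,0],[18,-2.8,0],[21,-3.3,0],[24,-3.8,0],[27,-4.2,0]],"twist":[0,0,0,0,0,0,0,0,0,0],"fingers":[2,2,2,2,2,2,2,2,2,2]}' && python3 -m inch '{"travel":[[3,-0.5,0],[6,-1,0],[9,-1.4,0],[12,-1.9,0],[15,-2.4,0],[18,-2.8,0],[21,-3.3,0],[23.5,-3.7,0],[25.4,-4,0],[26.44,-4.13,0]],"twist":[0,0,0,0,0,0,0,0,0,0],"fingers":[2,2,2,2,2,2,2,2,2,2]}'; python3 -m inch '{"travel":[[0,0,0],[0,0,0],[0,0,0],[0,0,0],[0,0,0],[0,0,0],[0,0,0],[0,0,0],[0,0,0],[0,0,0]],"twist":[0,0,0,0,0,0,0,0,0,0],"fingers":[2,2,2,2,2,2,2,2,2,2]}'; python3 go.py 557.6 198.6 225 82.1
```

```text
clock: 25.02
eef_pos: [561.4, -66.7, 298.6]
tool_rot: [3.142, -0.0, 1.433]
force: [0.4, -0.6, -2.5]
width: 26.7
clock: 25.85
eef_pos: [556.2, 203.1, 298.6]
tool_rot: [-3.141, -0.003, 1.437]
force: [-1.3, -1.0, -3.3]
width: 26.5
clock: 26.68
eef_pos: [557.6, 198.6, 298.3]
tool_rot: [3.142, -0.0, 1.433]
force: [0.4, 0.8, -3.3]
width: 26.6
travel cm [ 0.   -0.    7.33] twist -0.01 dist mm 73.3 width 26.570235536432328 F [ 0.4  0.8 -3.3] p [557.6 198.6 298.3] t 26.6833
```

```bash
python3 -m inch '{"travel":[[0,0,1],[0,0,2],[0,0,3.2],[0,0,4.4],[0,0,5.6],[0,0,6.6],[0,0,7.2],[0,0,7.6],[0,0,7.9],[0,0,8.2]],"twist":[0,0,0,0,0,0,0,0,0,0],"fingers":[2,2,2,2,2,2,2,2,2,2]}' && python3 -m inch '{"travel":[[0,0,0.15],[0,0,0.3],[0,0,0.5],[0,0,0.7],[0,0,0.9],[0,0,1.1],[0,0,1.3],[0,0,1.5],[0,0,1.7],[0,0,1.9]],"twist":[0,0,0,0,0,0,0,0,0,0],"fingers":[2,2,2,2,2,2,2,2,2,2]}';python3 go.py 557.6 198.6 135.8 82.1
```

```text
clock: 27.52
eef_pos: [557.9, 198.8, 216.3]
tool_rot: [3.141, -0.0, 1.433]
force: [-0.0, 0.8, -3.7]
width: 26.9
clock: 28.35
eef_pos: [557.6, 198.6, 197.1]
tool_rot: [3.142, -0.0, 1.433]
force: [-0.1, 0.9, -3.8]
width: 27.0
travel cm [-0.   -0.    6.13] twist -0.01 dist mm 61.3 width 27.03386474634724 F [-0.1  0.9 -3.8] p [557.6 198.6 197.1] t 28.35
```

Pilot and shoulder have entered the hole with no contact. Continuing down.

```bash
python3 -m inch '{"travel":[[0,0,0.4],[0,0,0.9],[0,0,1.5],[0,0,2.1],[0,0,2.8],[0,0,3.5],[0,0,4.2],[0,0,4.8],[0,0,5.3],[0,0,5.6]],"twist":[0,0,0,0,0,0,0,0,0,0],"fingers":[2,2,2,2,2,2,2,2,2,2]}' && python3 -m inch '{"travel":[[0,0,0.05],[0,0,0.1],[0,0,0.15],[0,0,0.2],[0,0,0.25],[0,0,0.3],[0,0,0.35],[0,0,0.4],[0,0,0.43],[0,0,0.46]],"twist":[0,0,0,0,0,0,0,0,0,0],"fingers":[2,2,2,2,2,2,2,2,2,2]}';python3 go.py 557.6 198.6 135.6 82.1
```

```text
clock: 29.18
eef_pos: [557.3, 198.5, 140.4]
tool_rot: [-3.141, 0.0, 1.433]
force: [0.5, -0.1, -3.1]
width: 26.6
clock: 30.02
eef_pos: [557.6, 198.6, 136.7]
tool_rot: [-3.142, 0.0, 1.433]
force: [-0.4, 0.8, -3.6]
width: 26.5
travel cm [ 0.   -0.    0.11] twist -0.02 dist mm 1.1 width 26.529817917255652 F [-0.4  0.8 -3.6] p [557.6 198.6 136.7] t 30.0167
```

```bash
python3 -m inch '{"travel":[[0,0,0.02],[0,0,0.04],[0,0,0.06],[0,0,0.08],[0,0,0.1],[0,0,0.12],[0,0,0.14],[0,0,0.14],[0,0,0.14],[0,0,0.14]],"twist":[0,0,0,0,0,0,0,0,0,0],"fingers":[2,2,2,2,2,2,2,2,2,2]}'
```

```text
clock: 30.85
eef_pos: [557.7, 198.6, 135.6]
tool_rot: [3.141, -0.0, 1.433]
force: [-1.2, -1.3, 1.1]
width: 26.5
```

```bash
python3 -m inch '{"travel":[[0,0,0],[0,0,0],[0,0,0],[0,0,0],[0,0,0],[0,0,0],[0,0,0],[0,0,0],[0,0,0],[0,0,0]],"twist":[0,0,0,0,0,0,0,0,0,0],"fingers":[3,3.5,4.5,5.5,6.5,7.5,8,8,8,8]}'
python3 - <<'E'
from h import *
get('wrist','w10.png')
E
```

```text
clock: 31.68
eef_pos: [557.6, 198.7, 135.3]
tool_rot: [3.142, -0.0, 1.433]
force: [-0.4, 0.2, -0.1]
width: 80.4
```

View pics/w10.png

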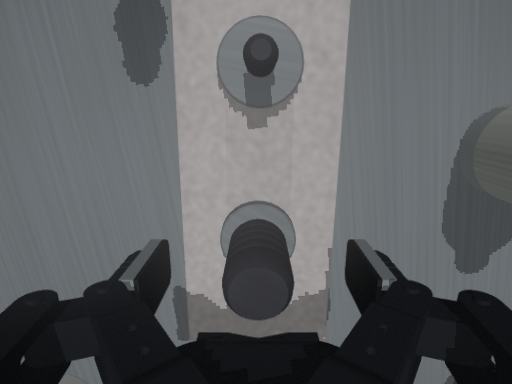

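The drift stands in its hole just as before the grasp, with the top at (258,290) and the collar flat. The fingers are clear, so I retreat upward.

```bash
python3 -m inch '{"travel":[[0,0,-0.5],[0,0,-1.5],[0,0,-3],[0,0,-5],[0,0,-7],[0,0,-9],[0,0,-11],[0,0,-13],[0,0,-14.5],[0,0,-15]],"twist":[0,0,0,0,0,0,0,0,0,0],"fingers":[8,8,8,8,8,8,8,8,8,8]}'; python3 -m inch '{"travel":[[-2,0,0],[-5,0,0],[-8,0,0],[-11,0,0],[-14,0,0],[-17,0,0],[-19,0,0],[-20,0,0],[-20,0,0],[-20,0,0]],"twist":[0,0,0,0,0,0,0,0,0,0],"fingers":[8,8,8,8,8,8,8,8,8,8]}'; python3 -m inch '{"travel":[[0,0,0],[0,0,0],[0,0,0],[0,0,0],[0,0,0],[0,0,0],[0,0,0],[0,0,0],[0,0,0],[0,0,0]],"twist":[0,0,0,0,0,0,0,0,0,0],"fingers":[8,8,8,8,8,8,8,8,8,8]}'
python3 - <<'E'
from h import *
get('scene','s11.png');get('top','t11.png')
t=cv2.imread('pics/t11.png');t0=cv2.imread('pics/top0.png')
z=lambda a:cv2.resize(a[140:220,115:275],None,fx=4,fy=4,interpolation=2)
cv2.imwrite('pics/cmp.png',np.vstack([z(t0)[:290],z(t)[:290]]))
E
```

```text
clock: 32.57
eef_pos: [558.8, 199.4, 289.0]
tool_rot: [3.137, -0.003, 1.433]
force: [0.6, 0.6, -0.0]
width: 80.0
clock: 33.4
eef_pos: [530.2, 1.4, 285.4]
tool_rot: [3.141, -0.001, 1.433]
force: [0.3, 0.4, 0.5]
width: 79.8
clock: 34.23
eef_pos: [530.1, 0.5, 285.3]
tool_rot: [3.142, 0.0, 1.433]
force: [-0.1, -0.1, -0.2]
width: 80.2
```

View pics/s11.png

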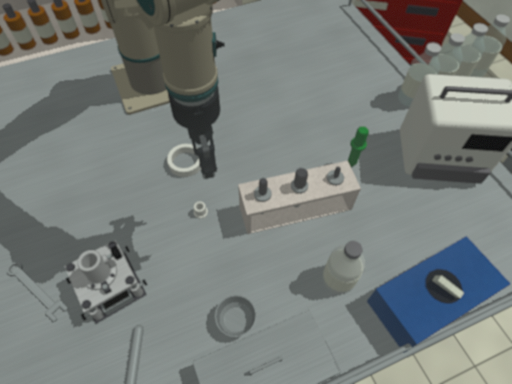

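View pics/cmp.png

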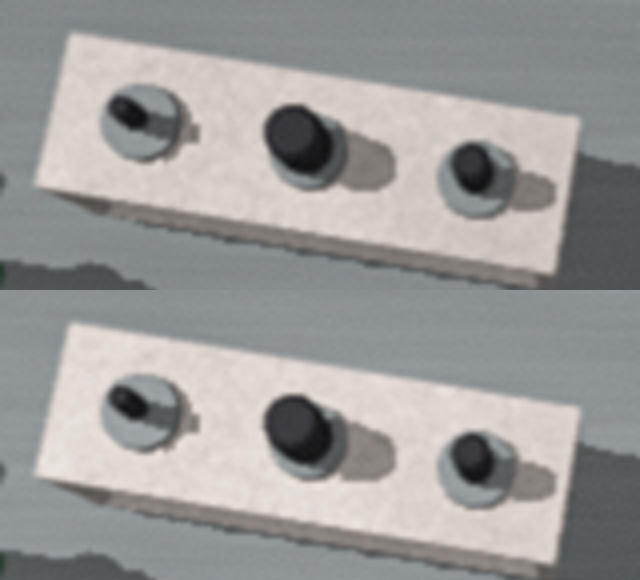

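```bash
python3 -c "
from cell import ctrl
print(ctrl.finish_job())"
```

```text
the job is handed in; nothing more can be done
None
```

I pressed the old bush out with the thick drift from the middle rack hole, hung the drift back there and let go. I handed the job in at about 34 s; it reports no verdict.

- **Pressing:** I lined the drift up over the bore using two cameras and lowered it in small steps. The bush resisted with a steady 9–14 N in the end-of-call readings, well under the 50 N limit. After about 20 mm it let go and the force dropped back to the drift's weight.
- **Bush:** Looking down the bore after drawing the drift out, I saw the bush standing lower, below the socket. I could not see it in the tray from the side, because the plate hides it.
- **Drift and the rest:** The before and after top views of the rack show all three drifts looking the same. The new bush looked unmoved in the scene view. The open gripper stood clear of everything, with about 0 N on the wrist.
- **Disagreement:** The socket rim came out at 142 mm from the cameras and about 146 mm by feel. I went by feel for the pressing depth.

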